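Tighten the rotor's castle nut to its next slot

ROBOT

A 6-joint arm with a two-finger parallel gripper is mounted at the origin on a cart in front of the work surface, level with it; the furniture and walls round the work are solid. World frame = base frame: x ahead of the robot, y to its left, z up, the work surface at z = 0. Lengths are in mm, angles in degrees, forces in N, time in s.
With the tool pointing down it reaches from about 300 to 850 mm from the base axis. Payload 4.2 kg.
Tool frame: the origin (TCP) lies midway between the tips of the shut fingers; the grasp point (between the pads) lies env.hold_point_z behind it (env.hold_point_z is the distance from the TCP to the grasp point, in mm); z points along the fingers, y is the line along which they close (so a half turn about z gives the same grasp; the last joint's range is limited). The gripper opens to 91 mm and grips with 3 to 60 N. Pads are 32 mm wide; open, the fingers measure 118 mm over their backs; the gripper's body (76 mm by 178 mm) begins 60 mm behind the grasp point.
Start: joints at [-75.344, 18.312, 89.639, -0, 72.044, -1.146], TCP at [156.586, -553.288, 184.176] pointing down, gripper open.
Joint ranges: [-177.97, 177.97], [-48.28, 115.42], [12.27, 149.76], [-77.06, 257.06], [2.81, 150.46], [-146.56, 146.56]. Speed limits (degrees/s): [147.25, 147.25, 180, 180, 180, 180].

INTERFACE

Orientations are given as [roll, pitch, yaw] about the fixed x, y, z axes, in that order (R = Rz(yaw) Ry(pitch) Rx(roll)).
In Python, from workcell import env, viewer, spotter gives the robot as it stands.
- The arm moves only by the tool apply_moves, never from a script. Its arguments are lists of equal length, an entry for each row: "delta_pos": the shift along the world's x, y, z normalised to -1 to 1, where 1 is 120 mm, a list of three; "rot": the turn, a rotation vector about the world's x, y, z normalised to -1 to 1, where 1 is 1.5 rad, a list of three; "hand": the opening, from 0 (shut) to 1 (fully open). A call has 1 to 10 rows; each row is the pose to reach, as a shift and turn from the pose commanded when the call began; what a row does not reach only later rows make up. A row lasts 1/12 s, in which the tool goes at most 41.7 mm and 7.16 degrees, less where a joint would pass 70% of its speed; a pose out of reach is approached as far as the arm can. A call with a number of a shift or a turn outside -1 to 1 is refused whole. A call with a gripper value outside its range is refused whole. The fingers move at their own pace and stop on an object; "newtons" is the grip in N (left out, the last holds). Time passes only in rows, so rows that repeat a pose let the fingers close. It gives the time, the measured TCP pose, the force, the opening and the grip force at its end, in the units of the state.
- env.state(): the state, without advancing time (a new reading comes with each control period).
- viewer.grab_frame(name): name is "scene" or "top" or "wrist"; returns a dict with "pixels" (480x640x3 uint8, red, green, blue), "camera_matrix" (3x3 intrinsics, pixels), "R" (3x3) and "t" (3): a world point X has camera coordinates R X + t; the wrist camera has in their place "mount" (4x4, takes a point from camera to tool coordinates, whose origin is the TCP and whose axes are the flange's). Camera axes: x right, y down, z forward; pixel columns grow to the right and rows downward; lengths in mm; the calibration is good to about 2 mm. The wrist camera is an equidistant fisheye: a pixel r from the principal point sees the ray r / f radians off the axis. A picture is of the moment at which its call begins: read the wrist's pose just before it. There is no depth.
- env.job_done(): hands the job in; it is judged then, once.
Trained networks look in a picture, given as the dict that the camera call returned (one of the last four; its "shot" number tells which), for a name from the list of things; names that differ only in an ending like _2 or _b are one class to them, and where a whole thing is asked for, a point or a joint stands for the part that bears it (a point fixed in the world has none). Each returns a list of dicts, best first, with "score" (0 to 1); they miss things now and then, are a little off and sometimes report something else, mostly with a low value. They report only what shows in the picture. A call takes as long as a camera call. They do not tell look-alikes from the thing itself.
- spotter.trace(picture, query): "mask" (480x640 bool, what is visible of it) and "box" ([centre column, centre row, width, height] in pixels, round what is visible of it).
- spotter.landmark_of(picture, query): "position" ([column, row] in pixels: a listed point, or the origin of a listed thing).
The state is a dict: "time_s": time; "qpos": joint angles; "qvel": joint speeds; "effort": joint torques, N m; "ee_pos": TCP position; "ee_rot": TCP orientation; "force": force on the tool from outside, world axes, zero at the start; "torque": the same for the moment, N m; "gripper_width": finger opening in mm; "gripper_force": force on a finger pad.
Only numpy, scipy, OpenCV 4.12 (cv2) and the standard library are available. Lean on these libraries where they do the work, as an engineer would, in place of code of your own. Each camera call takes 0.05 s, during which the arm holds its last target. There are 200 camera calls.

TASK

Two blue centrifuge rotors stand on the bench, each held on its spindle by a brass castle nut. On the one that has no split pin yet, tighten the nut (clockwise seen from above) until its red line meets the white line on the hub, then turn it a little further until the next slot lines up with the cross hole in the spindle, which runs along the black line on the spindle's top. Let go of the nut there, and do not touch the stand that is already pinned.

Things in the scene. Friction and masses are not known exactly. Their poses are not given: they have to be found in the camera images.
- castle_nut (a joint): Angle (rad) of the brass castle nut without a split pin; grows as it turns clockwise seen from above (tightening). 0: snug, its red line meets the white line on the hub. Starts loose at -0.5 to -0.25; hard stop at 1.13. Even friction of 0.12 N m; it does not rise or sink and stays where it is left. The first slot after snug lines up between 0.35 and 0.79.
- nut_center (a point): Centre of that nut, on its axis half-way up; turns with it. Hexagon 48 mm across flats, 32 mm high, the upper 14 mm cut by six 10 mm slots, one in the middle of each flat. z up; x points through one flat and slot, the others every 60 degrees. Red line up one corner. It sits on a fixed blue hub, 80 mm diameter, top 60 mm over the bench; the 120 mm rotor round the hub lies lower.
- spindle: Steel spindle, 23 mm diameter, fixed, standing up through this nut and ending 98.5 mm over the bench, 6.5 mm above the nut. Origin on its axis at the hub's top (60 mm over the bench). Its x axis is the direction of the 7 mm cross hole for the split pin (through both sides, at slot height), also shown by a black line across the spindle's top; z up.
- pinned_stand: The other, like-looking stand with blue rotor and brass nut, already finished: a bright split pin with a ring-shaped end sticks out through its nut's slots. Fixed. Origin on its axis at the bench; 124 mm diameter at the foot, 98.5 mm high. Not to be touched.
Mind the look-alikes: they are no part of the job. What is shaped like the part that bears castle_nut but purple is not meant.

How it is judged (in metres and radians):
At the end, for the whole second after the job is handed in: The unpinned nut has been tightened beyond snug (its angle above 0.1 rad) and stands still with one of its slots in line with the spindle's cross hole to within 10 degrees (value of joint castle_nut above 0.1 rad and (angle between the x axis of nut_center and the x axis of spindle, either way round below 0.175 rad or angle between the x axis of nut_center and the x axis of spindle, either way round between 0.872 and 1.222 rad) and velocity of joint castle_nut between -0.05 and 0.05 rad/s); the robot touches nothing.
It fails at once if the robot touches the stand that is already pinned (more than 2 N) (contact force between any of the fingers, the arm and pinned_stand above 2 N).
It also fails if it takes over 29 s, if anything falls off the work surface, if the arm or the gripper's body presses on something with over 40 N, if the wrist force passes 120 N, or if a joint passes its speed limit or range.

## Working session

There is one attempt and no reset: what is moved stays moved. The work goes in short steps, Python scripts to look and compute and a tool call to move; the robot and the scene stay as the last step left them, time stands still between calls to the robot, and variables do not carry over. Pictures are saved under pics/ and viewed, at most 10 in all, crops included, and the job is handed in when it is done.

Besides the shell and the picture viewer there is one more tool, called after "Emit:" as name(argument=value, ...), one argument or row to a line, values as JSON. apply_moves: Moves the arm, as the interface text tells. Its arguments: {"type":"object","properties":{"delta_pos":{"type":"array"},"rot":{"type":"array"},"hand":{"type":"array"},"newtons":{"type":"number"}},"required":["delta_pos","rot","hand"]}

```bash
mkdir -p pics; python3 - <<'E'
from workcell import env, viewer, spotter
import cv2,numpy as np
print(env.state(), env.hold_point_z)
for n in ["scene","top"]:
    p=viewer.grab_frame(n); cv2.imwrite(f"pics/{n}0.png",p["pixels"][:,:,::-1])
    print(n,p["camera_matrix"],p.get("R"),p.get("t"))
    for q in ["nut_center","spindle","pinned_stand"]:
        print(q,[(np.round(d["position"],1),round(d["score"],2)) for d in spotter.landmark_of(p,q)])
E
```

```text
{'time_s': 0.0, 'qpos': array([-7.53454068e+01,  1.83511128e+01,  8.97061071e+01, -9.64029801e-04,
        7.20420516e+01, -1.14512967e+00]), 'qvel': array([-0.08271072, -0.03610319, -0.04047399, -0.07853859,  0.1022292 ,
       -0.00660849]), 'effort': array([-2.27105964e-03, -4.12461734e+01, -2.31975228e+01,  7.23268348e-02,
        4.58121684e-02, -1.53361298e-04]), 'ee_pos': array([ 156.42305767, -552.74720826,  183.32763207]), 'ee_rot': array([-1.79900730e+02, -1.06756773e-03,  1.58000200e+01]), 'force': array([-1.0340206 , -0.60396283, -0.25606282]), 'torque': array([-0.00717468, -0.02216516,  0.04365543]), 'gripper_force': 0.0, 'gripper_width': 91.0540508053259} 18.8
scene [[444.84343699   0.         325.72539841]
 [  0.         444.84343699 233.21708238]
 [  0.           0.           1.        ]] [[-0.85660867 -0.51524454 -0.02728826]
 [-0.25815577  0.47378264 -0.84195345]
 [ 0.44674062 -0.71418001 -0.53885967]] [396.22559219 374.8086953  402.95588153]
nut_center [(array([340.1, 318. ]), 0.61)]
spindle [(array([341.3, 321.7]), 0.46)]
pinned_stand [(array([406.9, 265.6]), 0.58)]
top [[496.071457     0.         318.91686815]
 [  0.         496.071457   242.7866149 ]
 [  0.           0.           1.        ]] [[ 4.74664780e-03 -9.99988692e-01 -2.93319637e-04]
 [-9.98953995e-01 -4.72839567e-03 -4.54814085e-02]
 [ 4.54795072e-02  5.08897051e-04 -9.98965142e-01]] [-279.64390094  646.4495428   883.99134564]
nut_center [(array([226.8, 328.2]), 0.93), (array([265.4, 138.1]), 0.77)]
spindle []
pinned_stand [(array([375.5, 319.1]), 0.68)]
```

View pics/top0.png

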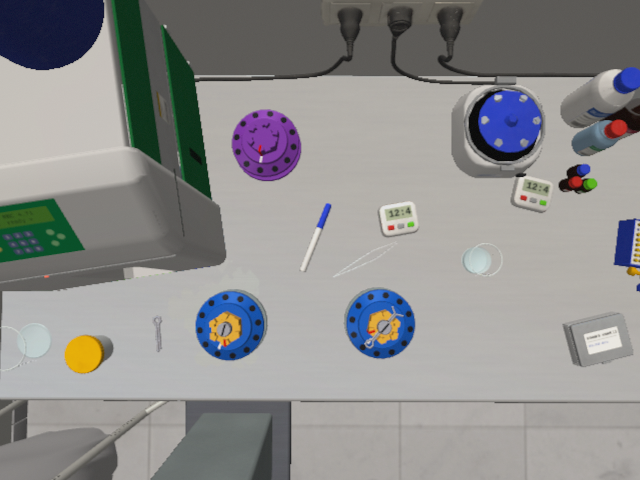

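View pics/scene0.png

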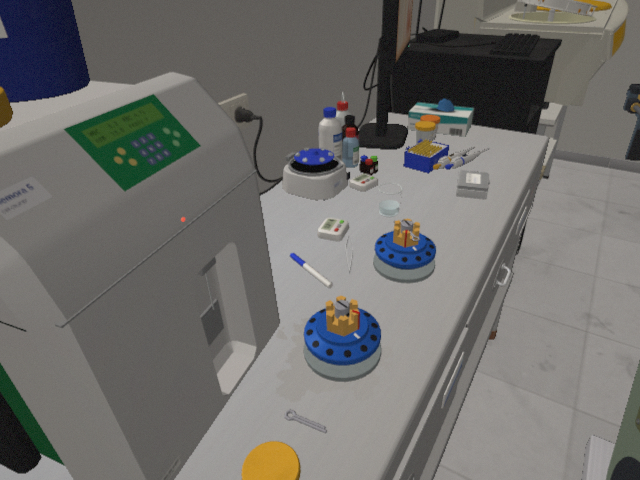

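The unpinned blue stand is at about (228,325) in the top view. The pinned one, with its ring, is at (380,323), and the purple look-alike is at (266,145). A tall instrument stands to the upper left.

```bash
cat > h.py <<'E'
import numpy as np,cv2
from scipy.spatial.transform import Rotation as Ro
from workcell import env, viewer, spotter
def ray(p,uv,st=None):
    K=p["camera_matrix"]; d=np.array([(uv[0]-K[0,2])/K[0,0],(uv[1]-K[1,2])/K[1,1],1.])
    if "mount" in p:
        r=np.hypot(d[0],d[1]); d=np.array([d[0]/r*np.sin(r),d[1]/r*np.sin(r),np.cos(r)]) if r>1e-9 else np.array([0,0,1.])
        T=np.eye(4);T[:3,:3]=Ro.from_euler('xyz',st["ee_rot"],degrees=True).as_matrix();T[:3,3]=st["ee_pos"]
        T=T@p["mount"]; return T[:3,3],T[:3,:3]@d
    R,t=np.array(p["R"]),np.array(p["t"]); return -R.T@t,R.T@d
def onz(p,uv,z,st=None):
    o,d=ray(p,uv,st); return o+d*(z-o[2])/d[2]
def proj(p,X,st=None):
    K=p["camera_matrix"]
    if "mount" in p:
        T=np.eye(4);T[:3,:3]=Ro.from_euler('xyz',st["ee_rot"],degrees=True).as_matrix();T[:3,3]=st["ee_pos"]
        T=np.linalg.inv(T@p["mount"]);c=T[:3,:3]@X+T[:3,3]
        r=np.hypot(c[0],c[1]);th=np.arctan2(r,c[2]);return K[:2,2]+K[0,0]*th*c[:2]/r
    c=p["R"]@X+p["t"];return (K@c)[:2]/c[2]
E
python3 - <<'E'
from h import *
p=viewer.grab_frame("top"); im=p["pixels"]
print("nut",onz(p,(226.8,328.2),76), "pinned axis foot",onz(p,(375.5,319.1),0))
for q in ["nut_center","pinned_stand"]:
    for d in spotter.trace(p,q): print(q,np.round(d["box"]),round(d["score"],2))
c=cv2.resize(im[285:365,190:270],(560,560),interpolation=cv2.INTER_CUBIC); cv2.imwrite("pics/c1.png",c[:,:,::-1])
s=viewer.grab_frame("scene"); print(onz(s,(340.1,318),76)); print(proj(s,onz(p,(226.8,328.2),76)))
E
```

```text
nut [ 501.05277573 -123.01665856   76.        ] pinned axis foot [ 509.25985412 -380.68084899    0.        ]
nut_center [225. 330.  30.  36.] 0.9
nut_center [263. 136.  32.  31.] 0.6
pinned_stand [379. 322.  71.  74.] 0.62
[ 503.10184237 -113.31556713   76.        ]
[344.43115841 314.55770124]
```

View pics/c1.png

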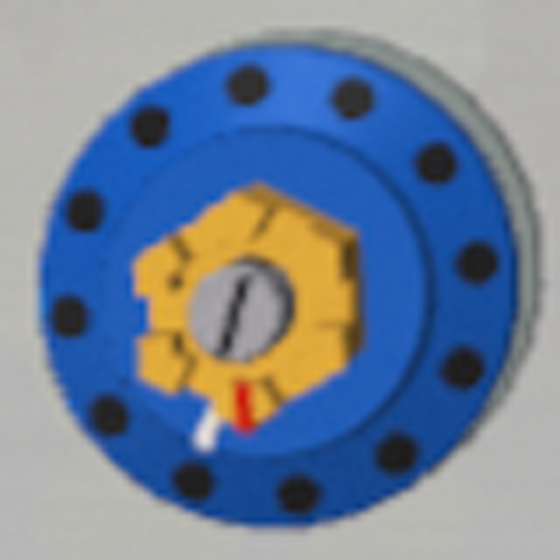

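```bash
python3 - <<'E'
from h import *
p=viewer.grab_frame("top"); s=viewer.grab_frame("scene")
f=lambda u,v:(190+(u+.5)/7-.5,285+(v+.5)/7-.5)
c=onz(p,f(240,308),98.5); print("spindle top",c)
print("rotor c",onz(p,f(280,285),40), "hub c",onz(p,f(268,290),60))
b=[onz(p,f(*q),98.5) for q in[(228,345),(243,278)]];d=b[1]-b[0];print("black",np.degrees(np.arctan2(d[1],d[0])))
for n,q,z in[("red top",(243,390),92),("red bot",(247,430),75),("white",(205,428),60)]:
    x=onz(p,f(*q),z);print(n,x,np.hypot(*(x-c)[:2]),np.degrees(np.arctan2(x[1]-c[1],x[0]-c[0])))
print("mach base",onz(s,(280,325),0),onz(s,(220,420),0))
for q,z in [((225,262),0),((225,262),100),((225,262),200),((225,262),300)]:
    X=onz(p,q,z);print(X,proj(s,X))
E
```

```text
spindle top [ 503.27599043 -122.37181586   98.5       ]
rotor c [ 501.5776824  -121.16345778   40.        ] hub c [ 502.7667716  -121.82589668   60.        ]
black -11.9525818869484
red top [ 483.3611568  -122.09693831   92.        ] 19.916730557660397 179.20921640053677
red bot [ 471.31544293 -119.97041399   75.        ] 32.05063692977629 175.7030728307549
white [ 469.32057745 -106.92562783   60.        ] 37.30354936319164 155.53939273439823
mach base [ 624.89039885 -117.12452365    0.        ] [588.64282918  73.37262932   0.        ]
[ 612.26791046 -104.11877142    0.        ] [281.5267725  332.40598967]
[ 611.679276   -123.07053884  100.        ] [283.72202531 279.81437812]
[ 611.09064155 -142.02230626  200.        ] [286.18357516 220.84309541]
[ 610.50200709 -160.97407367  300.        ] [288.96300587 154.25634983]
```

Emit:
apply_moves(
  delta_pos=[
    [0.65,0.9,0.3],
    [0.65,0.9,0.3],
    [0.65,0.9,0.3],
    [0.65,0.9,0.3],
  ],
  rot=[
    [0,0,-0.2],
    [0,0,-0.2],
    [0,0,-0.2],
    [0,0,-0.2],
  ],
  hand=[1,1,1,1],
  newtons=25,
)

```text
time_s: 1.03
ee_pos: [236.8, -442.1, 221.9]
ee_rot: [180.0, -0.1, -1.3]
force: [0.5, 0.8, -0.0]
gripper_width: 91.2
gripper_force: 0.0
```

Emit:
apply_moves(
  delta_pos=[
    [0.65,0.9,0.1],
    [0.65,0.9,0.1],
    [0.65,0.9,0.1],
    [0.65,0.9,0.1],
  ],
  rot=[
    [0,0,0],
    [0,0,0],
    [0,0,0],
    [0,0,0],
  ],
  hand=[1,1,1,1],
)

```text
time_s: 1.37
ee_pos: [315.0, -333.6, 233.0]
ee_rot: [-179.9, -0.1, -1.1]
force: [0.2, 0.6, 0.6]
gripper_width: 91.1
gripper_force: 0.0
```

Emit:
apply_moves(
  delta_pos=[
    [0.65,0.9,0],
    [0.65,0.9,0],
    [0.65,0.9,0],
    [0.65,0.9,0],
  ],
  rot=[
    [0,0,0],
    [0,0,0],
    [0,0,0],
    [0,0,0],
  ],
  hand=[1,1,1,1],
)

```text
time_s: 1.7
ee_pos: [393.1, -225.7, 232.2]
ee_rot: [-179.9, -0.1, -1.1]
force: [0.1, -0.1, 0.2]
gripper_width: 90.7
gripper_force: 0.0
```

Emit:
apply_moves(
  delta_pos=[
    [0.4,0.87,0],
    [0.4,0.87,0],
    [0.4,0.87,0],
    [0.4,0.87,0],
    [0.4,0.87,0],
  ],
  rot=[
    [0,0,0],
    [0,0,0],
    [0,0,0],
    [0,0,0],
    [0,0,0],
  ],
  hand=[1,1,1,1,1],
)

```text
time_s: 2.12
ee_pos: [438.9, -124.7, 232.0]
ee_rot: [179.9, 0.0, -1.2]
force: [-0.5, -0.0, 0.4]
gripper_width: 91.3
gripper_force: 0.0
```

```bash
python3 - <<'E'
from h import *
st=env.state();p=viewer.grab_frame("wrist"); cv2.imwrite("pics/w1.png",p["pixels"][:,:,::-1])
print(st["ee_pos"],st["ee_rot"],p["camera_matrix"],p["mount"])
for q in ["nut_center","spindle","pinned_stand"]:
    print(q,[(np.round(d["position"],1),round(d["score"],2)) for d in spotter.landmark_of(p,q)])
print(proj(p,np.array([502.8,-122,76]),st))
np.save("w1.npy",np.array([st["ee_pos"],st["ee_rot"]]))
E
```

```text
[ 438.94777343 -124.72589419  232.01608935] [ 1.79937628e+02  2.58649118e-02 -1.18502333e+00] [[371.64829954   0.         322.28975092]
 [  0.         371.64829954 243.47995118]
 [  0.           0.           1.        ]] [[-1.08553043e-04 -9.64665790e-01 -2.63476567e-01  7.51097631e+01]
 [ 9.99999992e-01 -8.77505052e-05 -9.07220383e-05 -1.61481460e-01]
 [ 6.43962449e-05 -2.63476574e-01  9.64665792e-01 -2.01637311e+02]
 [ 0.00000000e+00  0.00000000e+00  0.00000000e+00  1.00000000e+00]]
nut_center [(array([315.7, 155.3]), 0.74)]
spindle [(array([317.1, 153.1]), 0.6)]
pinned_stand [(array([523.1, 153.8]), 0.88)]
[318.06518083 156.08849536]
```

View pics/w1.png

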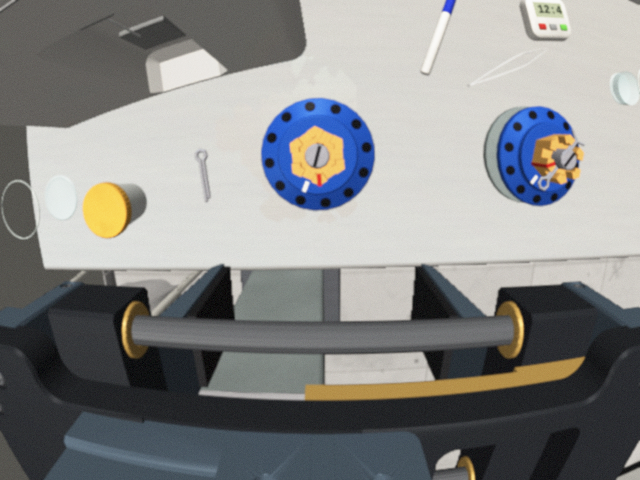

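```bash
python3 - <<'E'
from h import *
w=viewer.grab_frame("wrist");a=np.load("w1.npy");st=dict(ee_pos=a[0],ee_rot=a[1])
p=viewer.grab_frame("top");s=viewer.grab_frame("scene")
def tri(*rs):
    A=0;b=0
    for o,d in rs:
        d=d/np.linalg.norm(d);M=np.eye(3)-np.outer(d,d);A=A+M;b=b+M@o
    x=np.linalg.solve(A,b);return x,[np.linalg.norm(np.cross(x-o,d/np.linalg.norm(d))) for o,d in rs]
print("corner",tri(ray(w,(305,50),st),ray(p,(225,260))))
for z in (0,100,200,300,400): print(z,onz(w,(305,50),z,st),onz(w,(170,92),z,st),onz(w,(30,125),z,st), "top:",onz(p,(150,272),z))
S=8;f=lambda u,v:(280+(u+.5)/S-.5,118+(v+.5)/S-.5)
c=cv2.resize(w["pixels"][118:198,280:360],(640,600)[:1]*2,interpolation=cv2.INTER_CUBIC)[:600]
cv2.imwrite("pics/w1c.png",c[:,:,::-1]); cv2.imwrite("pics/t.png",0*c[:2])
E
```

```text
corner (array([ 615.95790892, -111.07548921,   40.78230419]), [np.float64(0.8267722233461362), np.float64(0.8267722233463518)])
0 [ 627.03004029 -108.75888015    0.        ] [589.7015584   56.70421527   0.        ] [582.20058684 295.44736904   0.        ] top: [593.26459965  33.37282289   0.        ]
100 [ 600.99559667 -112.71098944  100.        ] [572.27570508  14.59346879 100.        ] [566.50458664 198.27834286 100.        ] top: [594.7587573  -0.6482348 100.       ]
200 [ 574.96115305 -116.66309873  200.        ] [554.84985176 -27.51727769 200.        ] [550.80858644 101.10931669 200.        ] top: [596.25291494 -34.66929249 200.        ]
300 [ 548.92670944 -120.61520801  300.        ] [537.42399843 -69.62802417 300.        ] [535.11258624   3.94029052 300.        ] top: [597.74707259 -68.69035019 300.        ]
400 [ 522.89226582 -124.5673173   400.        ] [ 519.99814511 -111.73877065  400.        ] [519.41658604 -93.22873565 400.        ] top: [ 599.24123024 -102.71140788  400.        ]
```

View pics/w1c.png

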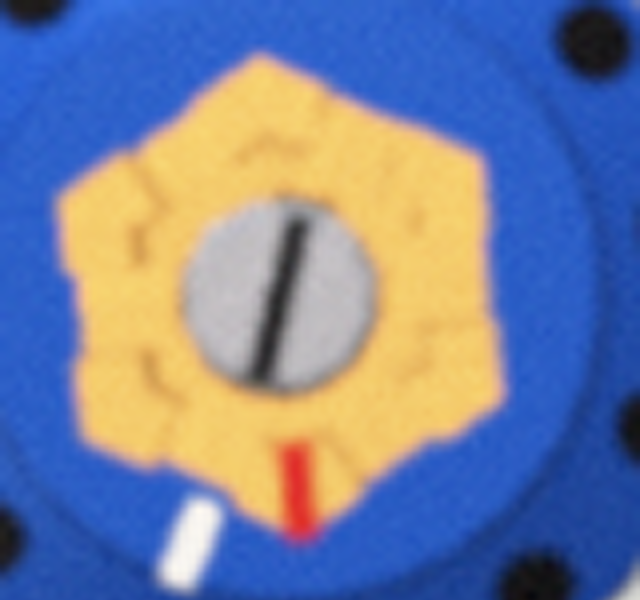

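```bash
cat >> h.py <<'E'
def ang(a,b): return np.degrees(np.arctan2(b[1]-a[1],b[0]-a[0]))
def fitnut(p,st,f,corners,black,c):
    P=[onz(p,f(*q),92,st)[:2] for q in corners]; m=np.mean(P,0); print("nut centre",m,"r",[round(float(np.hypot(*(x-m))),1) for x in P])
    A=[ang(m,x) for x in P];print("corners",np.round(A,1)); th=np.degrees(np.angle(np.mean(np.exp(1j*6*np.radians(A)))))/6
    b=[onz(p,f(*q),98.5,st) for q in black];bl=ang(*b);print("spindle c",onz(p,f(*c),98.5,st)[:2],"slots mod60",(th+30)%60,"black",bl,"cw to go mod60",(th+30-bl)%60)
E
python3 - <<'E'
from h import *
p=viewer.grab_frame("wrist");a=np.load("w1.npy");st=dict(ee_pos=a[0],ee_rot=a[1])
f=lambda u,v:(280+(u+.5)/8-.5,118+(v+.5)/8-.5)
fitnut(p,st,f,[(263,55),(485,158),(503,395),(300,543),(83,438),(60,200)],[(262,378),(298,218)],(280,295))
m=onz(p,f(280,295),98.5,st)
print("white",ang(m,onz(p,f(178,580),60,st)),ang(onz(p,f(178,580),60,st),onz(p,f(205,508),60,st)))
E
```

```text
nut centre [ 504.5886762  -119.23966841] r [28.0, 28.1, 27.6, 28.4, 27.9, 27.8]
corners [   3.1  -56.2 -115.  -177.2  123.8   64.4]
spindle c [ 505.07599645 -119.14356302] slots mod60 33.80539108802968 black -13.884516549202445 cw to go mod60 47.689907637232125
white 158.45623251876128 -22.03499981042027
```

Emit:
apply_moves(
  delta_pos=[
    [0.54,0.035,0],
    [0.54,0.035,0],
    [0.54,0.035,-0.25],
    [0.54,0.035,-0.55],
    [0.54,0.035,-0.85],
    [0.54,0.035,-0.85],
    [0.54,0.035,-0.85],
  ],
  rot=[
    [0,0,0.058],
    [0,0,0.058],
    [0,0,0.058],
    [0,0,0.058],
    [0,0,0.058],
    [0,0,0.058],
    [0,0,0.058],
  ],
  hand=[1,1,1,1,1,1,1],
)

```text
time_s: 3.1
ee_pos: [502.3, -120.8, 129.3]
ee_rot: [-179.9, 0.2, 3.6]
force: [-0.5, 0.1, 1.1]
gripper_width: 91.4
gripper_force: 0.0
```

```bash
python3 - <<'E'
from h import *
st=env.state();p=viewer.grab_frame("wrist"); cv2.imwrite("pics/w2.png",p["pixels"][:,:,::-1])
print(st["ee_pos"],st["ee_rot"],st["force"]); np.save("w2.npy",np.array([st["ee_pos"],st["ee_rot"]]))
for q in ["nut_center","spindle"]:
    print(q,[(np.round(d["position"],1),round(d["score"],2)) for d in spotter.landmark_of(p,q)])
print(proj(p,np.array([503.8,-120.5,76]),st),proj(p,np.array([503.8,-120.5,98.5]),st))
E
```

```text
[ 502.28651033 -120.79816452  129.2759224 ] [-179.94194434    0.2077675     3.57021801] [-0.45520564  0.1080752   1.14714559]
nut_center [(array([323.5, 250.8]), 0.62)]
spindle [(array([323.8, 242.3]), 0.67)]
[322.24863706 248.58002963] [322.20914096 258.19262422]
```

View pics/w2.png

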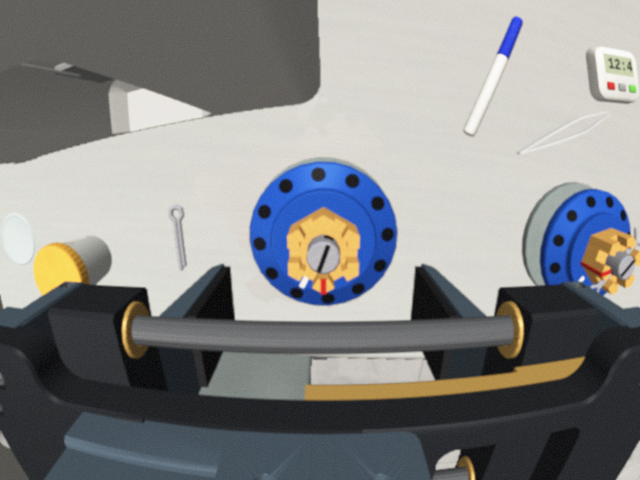

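Spindle top sits at (324,253), centred between the fingers to within about 3 mm. Next is the descent, then the grip.

Emit:
apply_moves(
  delta_pos=[
    [0.022,0,-0.25],
    [0.022,0,-0.45],
    [0.022,0,-0.525],
    [0.022,0,-0.525],
    [0.022,0,-0.525],
  ],
  rot=[
    [0,0,0],
    [0,0,0],
    [0,0,0],
    [0,0,0],
    [0,0,0],
  ],
  hand=[1,1,1,1,1],
)

```text
time_s: 3.67
ee_pos: [507.2, -121.0, 68.7]
ee_rot: [180.0, -0.1, 3.6]
force: [-0.2, -0.1, -0.6]
gripper_width: 91.1
gripper_force: 0.0
```

Emit:
apply_moves(
  delta_pos=[
    [0,0,0],
    [0,0,0],
    [0,0,0],
    [0,0,0],
    [0,0,0],
    [0,0,0],
    [0,0,0],
    [0,0,0],
  ],
  rot=[
    [0,0,0],
    [0,0,0],
    [0,0,0],
    [0,0,0],
    [0,0,0],
    [0,0,0],
    [0,0,0],
    [0,0,0],
  ],
  hand=[0.4,0.4,0.4,0.4,0.4,0.4,0.4,0.4],
  newtons=25,
)

```text
time_s: 4.33
ee_pos: [506.0, -120.6, 67.1]
ee_rot: [180.0, 0.0, 3.6]
force: [-0.4, -0.2, 0.6]
gripper_width: 40.4
gripper_force: 0.0
```

```bash
python3 - <<'E'
from h import *
st=env.state();p=viewer.grab_frame("wrist"); cv2.imwrite("pics/w3.png",cv2.resize(p["pixels"][180:420,170:490],(800,600))[:,:,::-1])
print(st["ee_pos"],st["gripper_width"],st["gripper_force"],env.state()["gripper_width"])
E
```

```text
[ 506.00355745 -120.64934768   67.13690282] 40.363357956448745 0.0 38.01981186216616
```

View pics/w3.png

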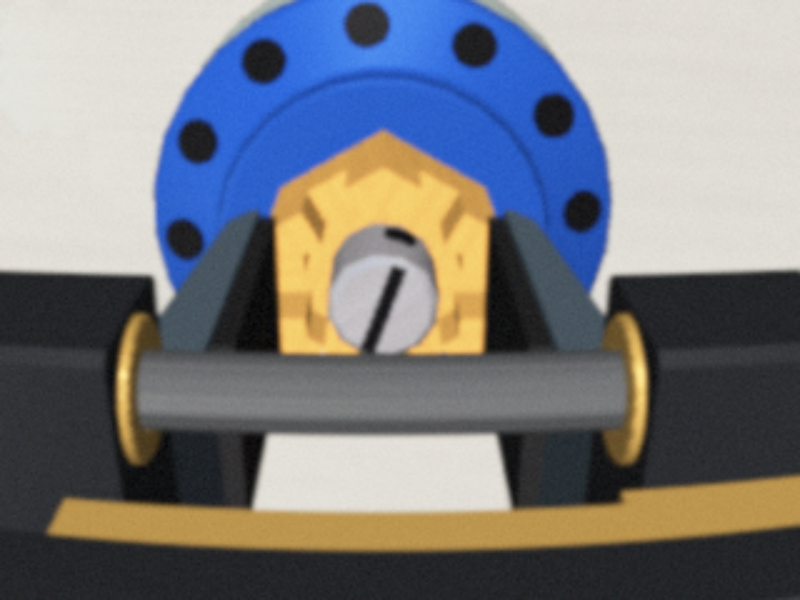

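Emit:
apply_moves(
  delta_pos=[
    [0,0,0],
    [0,0,0],
    [0,0,0],
  ],
  rot=[
    [0,0,0],
    [0,0,0],
    [0,0,0],
  ],
  hand=[0.2,0.2,0.2],
  newtons=25,
)

```text
time_s: 4.63
ee_pos: [506.1, -120.9, 67.2]
ee_rot: [180.0, 0.0, 3.6]
force: [-0.2, -0.9, 2.6]
gripper_width: 20.3
gripper_force: 5.8
```

```bash
python3 - <<'E'
from h import *
st=env.state();p=viewer.grab_frame("wrist"); cv2.imwrite("pics/w4.png",cv2.resize(p["pixels"][180:420,170:490],(800,600))[:,:,::-1])
print(st["ee_pos"],st["gripper_width"],st["gripper_force"],st["force"],st["torque"])
E
```

```text
[ 506.06282454 -120.852632     67.18015926] 20.259019584652414 5.758661719801239 [-0.20584819 -0.88366531  2.62250171] [-0.15321191  0.09919089 -0.02298075]
```

View pics/w4.png

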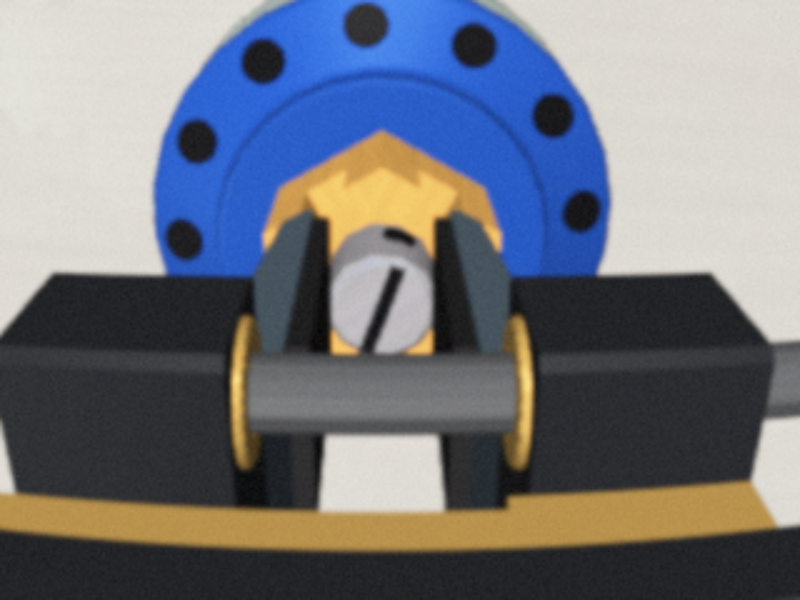

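```bash
python3 - <<'E'
from h import *
st=env.state();p=viewer.grab_frame("wrist")
cx,cy=506,-120.9
for z in (67,80,92,100):
    print(z,*[((proj(p,np.array(q+(z,)),st)-[170,180])*2.5).round() for q in [(522,cy+10),(522,cy-10),(490,cy+10),(cx,cy)]])
print("nut corners",[((proj(p,np.array((505+27.7*np.cos(np.radians(a)),cy+27.7*np.sin(np.radians(a)),92)),st)-[170,180])*2.5).round() for a in (3.8,63.8,-56.2)])
print("spindle top",((proj(p,np.array((505,cy,98.5)),st)-[170,180])*2.5))
s=viewer.grab_frame("scene"); u,v=proj(s,np.array([505,-121,100.])).round().astype(int);print(u,v)
cv2.imwrite("pics/s4.png",cv2.resize(s["pixels"][v-75:v+75,u-100:u+100],(800,600),interpolation=cv2.INTER_CUBIC)[:,:,::-1])
E
```

```text
67 [342. 173.] [430. 179.] [335. 302.] [381. 242.]
80 [339. 190.] [433. 196.] [332. 326.] [381. 263.]
92 [337. 208.] [436. 214.] [330. 350.] [381. 284.]
100 [335. 221.] [438. 227.] [328. 368.] [381. 300.]
nut corners [array([381., 159.]), array([263., 226.]), array([499., 225.])]
spindle top [381.15554049 301.49883807]
341 302
```

View pics/s4.png

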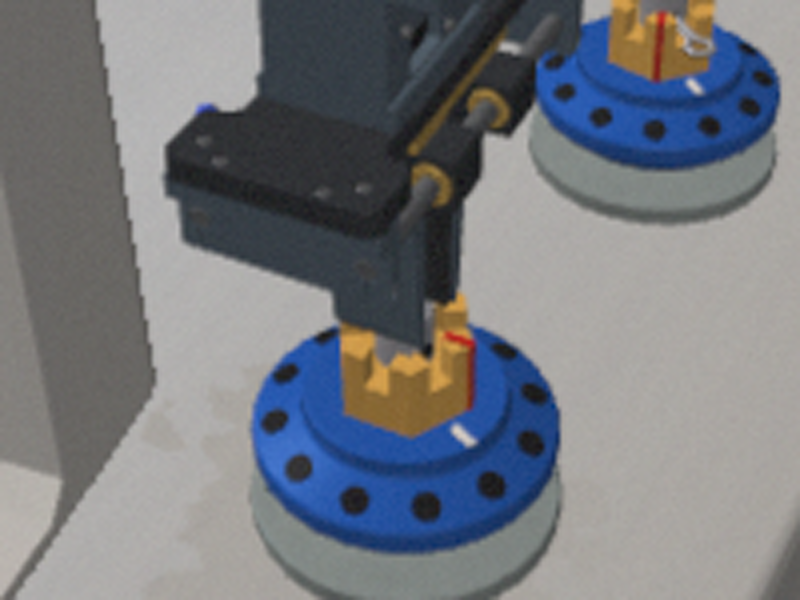

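Both views show the finger tips closed on the spindle, just above the nut top. So the real tips sit about 25 mm above the reported TCP. I'll open, go down about 26 mm while watching the force, and grip again.

Emit:
apply_moves(
  delta_pos=[
    [0,0,0],
    [0,0,0],
    [0,0,0],
    [0,0,0],
    [0,0,0],
    [0,0,0],
    [0,0,0],
    [0,0,0],
    [0,0,0],
  ],
  rot=[
    [0,0,0],
    [0,0,0],
    [0,0,0],
    [0,0,0],
    [0,0,0],
    [0,0,0],
    [0,0,0],
    [0,0,0],
    [0,0,0],
  ],
  hand=[0.85,0.85,0.85,0.85,0.85,0.85,0.85,0.85,0.85],
)

```text
time_s: 5.53
ee_pos: [506.1, -120.7, 67.2]
ee_rot: [180.0, -0.0, 3.6]
force: [0.5, -0.2, 0.5]
gripper_width: 75.3
gripper_force: 0.0
```

Emit:
apply_moves(
  delta_pos=[
    [-0.01,0,-0.05],
    [-0.01,0,-0.1],
    [-0.01,0,-0.14],
    [-0.01,0,-0.18],
    [-0.01,0,-0.2],
    [-0.01,0,-0.2],
  ],
  rot=[
    [0,0,0],
    [0,0,0],
    [0,0,0],
    [0,0,0],
    [0,0,0],
    [0,0,0],
  ],
  hand=[0.85,0.85,0.85,0.85,0.85,0.85],
)

```text
time_s: 6.03
ee_pos: [504.2, -120.5, 42.3]
ee_rot: [-180.0, 0.1, 3.6]
force: [-0.3, -0.7, -0.2]
gripper_width: 77.5
gripper_force: 0.0
```

Emit:
apply_moves(
  delta_pos=[
    [0,0,0],
    [0,0,0],
    [0,0,0],
    [0,0,0],
    [0,0,0],
    [0,0,0],
    [0,0,0],
  ],
  rot=[
    [0,0,0],
    [0,0,0],
    [0,0,0],
    [0,0,0],
    [0,0,0],
    [0,0,0],
    [0,0,0],
  ],
  hand=[0.4,0.4,0.4,0.4,0.4,0.4,0.4],
  newtons=25,
)

```text
time_s: 6.62
ee_pos: [505.0, -120.9, 43.4]
ee_rot: [180.0, -0.0, 3.6]
force: [-0.4, -1.6, 1.3]
gripper_width: 47.9
gripper_force: 25.0
```

Emit:
apply_moves(
  delta_pos=[
    [0,0,0],
    [0,0,0],
    [0,0,0],
    [0,0,0],
    [0,0,0],
    [0,0,0],
    [0,0,0],
    [0,0,0],
  ],
  rot=[
    [0,0,-0.05],
    [0,0,-0.1],
    [0,0,-0.15],
    [0,0,-0.2],
    [0,0,-0.25],
    [0,0,-0.29],
    [0,0,-0.29],
    [0,0,-0.29],
  ],
  hand=[0.4,0.4,0.4,0.4,0.4,0.4,0.4,0.4],
  newtons=25,
)

```text
time_s: 7.28
ee_pos: [504.9, -121.7, 43.4]
ee_rot: [179.9, -0.1, -21.2]
force: [-1.5, -5.7, 1.5]
gripper_width: 47.9
gripper_force: 25.0
```

```bash
python3 - <<'E'
from h import *
st=env.state();print(st["ee_pos"],st["ee_rot"],st["force"],st["torque"],st["gripper_width"])
E
```

```text
[ 504.88638553 -121.74625273   43.4237487 ] [ 1.79904250e+02 -5.33029523e-02 -2.12146675e+01] [-1.45958414 -5.65789895  1.47424126] [-0.8147671   0.17656249 -0.11144746] 47.85423010683857
```

Emit:
apply_moves(
  delta_pos=[
    [0,0,0],
    [0,0,0],
    [0,0,0],
    [0,0,0],
    [0,0,0],
    [0,0,0],
  ],
  rot=[
    [0,0,0],
    [0,0,0],
    [0,0,0],
    [0,0,0],
    [0,0,0],
    [0,0,0],
  ],
  hand=[0.88,0.88,0.88,0.88,0.88,0.88],
)

```text
time_s: 7.78
ee_pos: [504.8, -120.5, 43.1]
ee_rot: [-180.0, 0.0, -21.3]
force: [-0.4, 0.1, 0.0]
gripper_width: 80.3
gripper_force: 0.0
```

Emit:
apply_moves(
  delta_pos=[
    [0,0,0],
    [0,0,0],
    [0,0,0],
    [0,0,0],
    [0,0,0],
    [0,0,0],
    [0,0,0],
    [0,0,0],
    [0,0,0],
    [0,0,0],
  ],
  rot=[
    [0,0,0.08],
    [0,0,0.16],
    [0,0,0.24],
    [0,0,0.32],
    [0,0,0.4],
    [0,0,0.48],
    [0,0,0.56],
    [0,0,0.64],
    [0,0,0.7],
    [0,0,0.7],
  ],
  hand=[0.88,0.88,0.88,0.88,0.88,0.88,0.88,0.88,0.88,0.88],
)

```text
time_s: 8.62
ee_pos: [504.8, -120.6, 43.1]
ee_rot: [-180.0, 0.0, 38.9]
force: [-0.0, 0.2, -0.6]
gripper_width: 80.4
gripper_force: 0.0
```

Emit:
apply_moves(
  delta_pos=[
    [0,0,0],
    [0,0,0],
    [0,0,0],
    [0,0,0],
    [0,0,0],
    [0,0,0],
    [0,0,0],
    [0,0,0],
  ],
  rot=[
    [0,0,0],
    [0,0,0],
    [0,0,0],
    [0,0,0],
    [0,0,0],
    [0,0,0],
    [0,0,0],
    [0,0,0],
  ],
  hand=[0.4,0.4,0.4,0.4,0.4,0.4,0.4,0.4],
  newtons=25,
)

```text
time_s: 9.28
ee_pos: [504.3, -120.1, 43.1]
ee_rot: [-179.9, 0.0, 38.8]
force: [-1.9, 3.7, 2.2]
gripper_width: 47.7
gripper_force: 25.0
```

Emit:
apply_moves(
  delta_pos=[
    [0,0,0],
    [0,0,0],
    [0,0,0],
    [0,0,0],
    [0,0,0],
    [0,0,0],
    [0,0,0],
    [0,0,0],
  ],
  rot=[
    [0,0,-0.05],
    [0,0,-0.1],
    [0,0,-0.15],
    [0,0,-0.2],
    [0,0,-0.24],
    [0,0,-0.26],
    [0,0,-0.26],
    [0,0,-0.26],
  ],
  hand=[0.4,0.4,0.4,0.4,0.4,0.4,0.4,0.4],
)

```text
time_s: 9.95
ee_pos: [504.6, -120.7, 43.1]
ee_rot: [-180.0, 0.0, 16.5]
force: [-0.7, 1.1, 1.2]
gripper_width: 48.2
gripper_force: 25.0
```

Emit:
apply_moves(
  delta_pos=[
    [0,0,0],
    [0,0,0],
    [0,0,0],
    [0,0,0],
    [0,0,0],
    [0,0,0],
  ],
  rot=[
    [0,0,0],
    [0,0,0],
    [0,0,0],
    [0,0,0],
    [0,0,0],
    [0,0,0],
  ],
  hand=[0.9,0.9,0.9,0.9,0.9,0.9],
)

```text
time_s: 10.45
ee_pos: [504.9, -120.8, 43.2]
ee_rot: [180.0, -0.0, 16.5]
force: [-0.1, 0.4, 0.1]
gripper_width: 81.5
gripper_force: 0.0
```

Emit:
apply_moves(
  delta_pos=[
    [0,0,0.15],
    [0,0,0.4],
    [0,0,0.7],
    [0,0,1],
    [0,0,1],
  ],
  rot=[
    [0,0,0],
    [0,0,0],
    [0,0,0],
    [0,0,0],
    [0,0,0],
  ],
  hand=[0.9,0.9,0.9,0.9,0.9],
)

```text
time_s: 10.87
ee_pos: [509.5, -121.9, 170.4]
ee_rot: [179.6, -0.7, 16.5]
force: [1.0, -0.0, -0.2]
gripper_width: 82.1
gripper_force: 0.0
```

Emit:
apply_moves(
  delta_pos=[
    [-0.5,0,0.5],
    [-0.5,0,0.5],
    [-0.5,0,0.5],
    [-0.5,0,0.5],
    [-0.5,0,0.5],
  ],
  rot=[
    [0,0,-0.2],
    [0,0,-0.2],
    [0,0,-0.2],
    [0,0,-0.2],
    [0,0,-0.2],
  ],
  hand=[0.9,0.9,0.9,0.9,0.9],
)

```text
time_s: 11.28
ee_pos: [444.8, -120.7, 223.1]
ee_rot: [180.0, -0.0, -0.6]
force: [0.4, -0.3, -0.3]
gripper_width: 82.1
gripper_force: 0.0
```

```bash
python3 - <<'E'
from h import *
for _ in range(3): viewer.grab_frame("top")
st=env.state();p=viewer.grab_frame("wrist");np.save("w5.npy",np.array([st["ee_pos"],st["ee_rot"]]))
u,v=proj(p,np.array([504.5,-120.7,92]),st).round().astype(int);print(u,v,st["ee_pos"],st["ee_rot"],st["qvel"].round(2))
c=cv2.resize(p["pixels"][v-37:v+38,u-40:u+40],(640,600),interpolation=cv2.INTER_CUBIC);cv2.imwrite("pics/w5c.png",c[:,:,::-1])
E
```

```text
322 161 [ 444.80301474 -120.54234098  221.95629611] [-1.79968974e+02  1.23615682e-01 -6.32329791e-01] [ 0.03  0.33 -0.18  0.05  0.13  0.27]
```

View pics/w5c.png

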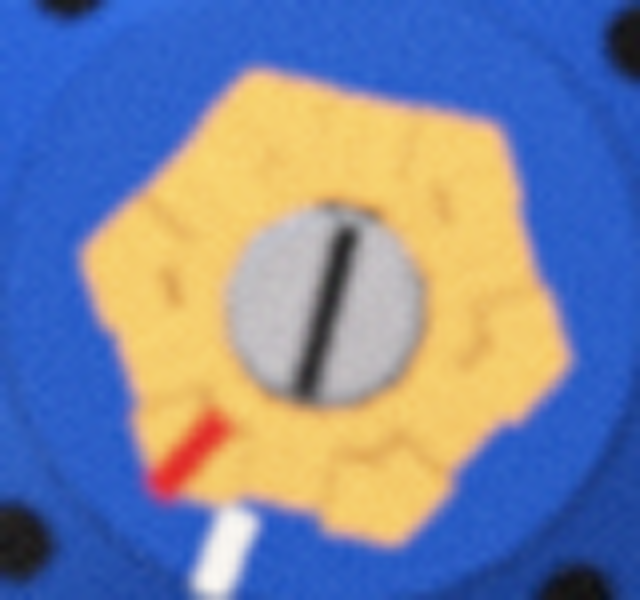

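The red line, at (190,455), is now past the white line at (225,550). The black line, from (305,395) to (347,230), looks parallel to the slot in the lower flat. I'll put numbers on that.

```bash
python3 - <<'E'
from h import *
p=viewer.grab_frame("wrist");a=np.load("w5.npy");st=dict(ee_pos=a[0],ee_rot=a[1])
f=lambda u,v:(282+(u+.5)/8-.5,124+(v+.5)/8-.5)
fitnut(p,st,f,[(253,68),(498,122),(572,355),(400,545),(155,492),(82,250)],[(305,395),(347,230)],(326,305))
E
```

```text
nut centre [ 504.18273603 -121.04057736] r [27.7, 27.9, 27.8, 28.2, 28.4, 27.8]
corners [  16.4  -43.2 -101.9 -163.7  136.8   76.2]
spindle c [ 504.50908893 -120.97639247] slots mod60 46.766445946579005 black -14.793503463791705 cw to go mod60 1.559949410370706
```

The slot is within about 1.6° of the cross hole, the nut is past snug, and the arm is clear. Handing in.

```bash
python3 -c "
from workcell import env
print(env.job_done())"
```

```text
the job is handed in; nothing more can be done
None
```

I tightened the unpinned nut past snug until a slot measured about 1.6° off the cross hole, released it, never went near the pinned stand, and handed the job in; no verdict was returned.

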